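Load a weld test coupon under a spring clip

ROBOT

A 6-joint arm with a two-finger parallel gripper is mounted at the origin on the work surface. World frame = base frame: x ahead of the robot, y to its left, z up, the work surface at z = 0. Lengths are in mm, angles in rad, forces in N, time in s.
With the tool pointing down it reaches from about 275 to 825 mm from the base axis. Payload 5.2 kg.
Tool frame: the origin (TCP) lies at the very end of the fingers, on their centre line; the grasp point (between the pads) lies 19 mm behind it; z points along the fingers, y is the direction in which the jaws open and shut (so a half turn about z gives the same grasp; the last joint's range is limited). The gripper opens to 93 mm and grips with 3 to 60 N. Pads are 15 mm wide; open, the fingers measure 128 mm over their backs; the gripper's body (75 mm by 188 mm) begins 65 mm behind the grasp point.
Start: joints at [-1.446, 0.259, 1.535, -0, 1.348, -0.203], TCP at [177.099, -520.712, 218.653] pointing down, gripper open.
Joint ranges: [-3.14, 3.14], [-0.91, 2.08], [0.19, 2.58], [-1.22, 4.36], [0.22, 2.71], [-3.12, 3.12]. Speed limits (rad/s): [2.57, 2.57, 3.14, 3.14, 3.14, 3.14].

INTERFACE

Orientations are given as [roll, pitch, yaw] about the fixed x, y, z axes, in that order (R = Rz(yaw) Ry(pitch) Rx(roll)).
In Python, from bench import robot gives the robot as it stands. The module is installed in compiled form; this text tells all that it offers. Calls block until the motion is done:
- robot.move_ptp(position, orientation): joint-space move of the TCP to a pose.
- robot.move_linear(position, ori=None, speed=150, f_stop=None): straight line of the TCP; ori=None keeps the orientation; speed is the mean speed in mm/s. With f_stop (N) it stops when the force on the tool has changed by that much, and returns True; else False.
- robot.move_j(angles): joint-space move.
- robot.move_gripper(opening): opening from 0.0 (shut) to 1.0 (fully open); the grip force is fixed at half the most; returns when the fingers have stopped.
- robot.sleep(seconds).
- robot.inverse_kinematics(position, orientation): joint angles nearest the present ones, or None.
- robot.get_image(name): name is "side" or "top" or "wrist"; returns a dict with "img" (400x640x3 uint8, blue, green, red), "fovy" (degrees; the focal length in pixels is half the picture's height over the tangent of half this angle, whatever the lens; pixels are square), "cx", "cy" (the principal point, pixels), "eye" and "orientation" of the camera in the world. Camera axes: x right, y down, z forward; pixel columns grow to the right and rows downward; lengths in mm; the calibration is good to about 2 mm. A picture is of the moment at which its call begins. There is no depth.
A pose or a line that the arm cannot do raises robot.MotionError and nothing moves.
- robot.hand_in(): hands the job in, once; it reports no verdict.
Readings, each from a call of its own:
- robot.current_t(): time.
- robot.current_qpos(): joint angles.
- robot.current_joint_vel(): joint speeds.
- robot.current_joint_efforts(): joint torques, N m.
- robot.current_tcp_pos(): TCP position.
- robot.current_eef_rot(): TCP orientation.
- robot.current_contact_force(): force on the tool from outside, world axes, zero at the start.
- robot.current_ft_torque(): the same for the moment, N m.
- robot.current_gripper_width(): opening from 0.0 (shut) to 1.0 (fully open).
Only numpy, scipy, OpenCV 4.12 (cv2) and the standard library are available. Lean on these libraries where they do the work, as an engineer would, in place of code of your own. Each camera call takes 0.05 s, during which the arm holds its last target. There are 200 camera calls.

TASK

Load the weld test coupon into its spring-clip fixture with the fingertips only, never picking it up: press the red paddle down with one fingertip and hold it there so that the clip's jaw stays open, and meanwhile push the coupon with the other fingertip along its channel, under the open jaw, until it sits fully against the end stop. Then let the paddle up so that the jaw clamps the coupon, and move the hand clear. Leave the two tube offcuts and the orange magnet where they are.

Things in the scene. Friction and masses are not known exactly. Their poses are not given: they have to be found in the camera images.
- fixture: Fixed blue fixture on the bench. Origin on the bench surface (z=0), z up, the push direction is its +y; 'fixture' numbers below are mm in this frame. Bed x -66..32, y -100..100, top z=20. Channel for the coupon along y: x -57..-3, open at -y, between rails 6 wide, 5 high. Hinge lugs x 5..19, y 9..71, up to z=43. Fully home, the coupon's centre is at x=-30, y=40.
- coupon: Weld test coupon: bright plate 50 (x) by 70 (y) by 10 mm with a copper-coloured seam along y, 0.2-0.4 kg. Origin: centre of its underside. Starts flat in the channel, parallel to the fixture within 1 degree, centre at fixture y -30..-8, its leading edge 7 to 29 mm short of the jaw. Push it on its -y edge.
- clip (a joint): Rocking spring clip, rad, hinge along y at fixture x=12, z=36. 0: at rest, jaw 3 mm over the bed, so the coupon's edge meets its blunt side. Grows as the paddle is pressed, springs back when let go. 0.18: jaw rests on the coupon; from 0.24 it clears it by 2 mm; 0.38: paddle level, jaw 18 mm over the bed; limit 0.5. Paddle force 6 N at rest, 10 N at 0.38.
- paddle (a point): Centre of the top of the red paddle, 44 (x) by 120 (y) by 3 mm, on the clip's tail. At 0.38 rad it is level: x 30..74, y -55..65, top z=23 (fixture). At rest it slopes up away from the hinge, this point z=39, outer edge z=47. A fingertip can slide on it. With both fingertips near z=24, one holds the clip open and the other meets the coupon's edge.
- jaw (a point): Middle of the underside of the clip's jaw (10 mm in x, 22 mm in y), above the channel; moves with the clip. At rest at fixture x=-31, y=45, z=23; the arm's top there is at z=38.
- stop (a point): Middle of the face of the steel end stop that the coupon butts against, at fixture x=-30, y=75, z=25; the stop rises 12 mm above the bed.
- tube_a: Loose steel tube offcut standing on the bench, 38 mm diameter, 65 mm tall; origin at the centre of its foot. Leave alone.
- tube_b: Loose steel tube offcut standing on the bench, 48 mm diameter, 50 mm tall; origin at the centre of its foot. Leave alone.
- magnet: Loose orange block magnet, 50 by 30 by 22 mm, lying on the bench; origin at the centre of its underside. Leave alone.
There are look-alikes about, which are no part of the job. There is more than one size of the coupon; the one meant has the size given above.

How it is judged (in metres and radians):
On the way, in this order (a step that is already met when the one before it is completed fails the run):
1. the paddle is held down and the jaw is open, the coupon still short of the jaw (value of joint clip above 0.22 rad and y of coupon in the frame of fixture below 0.008 m), for 0.1 s.
2. with the paddle still held down, a finger touching the coupon has pushed it beneath the jaw to the end stop (value of joint clip above 0.2 rad and y of coupon in the frame of fixture above 0.035 m and contact force between the fingers and coupon above 0.2 N), for 0.05 s.
At the end, for the whole second after the job is handed in: The coupon lies flat in the channel within 3.5 mm of the end stop, at rest, and the released jaw rests on it (clip angle 0.13 to 0.215 rad) (y of coupon in the frame of fixture between 0.0365 and 0.043 m and z of coupon in the frame of fixture below 0.023 m and angle between the y axis of coupon and the y axis of fixture, either way round below 0.08 rad and value of joint clip between 0.13 and 0.215 rad and linear speed of coupon below 0.01 m/s); the robot touches nothing.
It fails at once if the coupon is lifted or tipped (z of coupon in the frame of fixture above 0.027 m or angle between coupon's own z axis and vertical above 0.15 rad).
It fails at once if the clip is let down on the coupon before it is home (value of joint clip below 0.2 rad and y of coupon in the frame of fixture between 0.01 and 0.033 m).
It fails at once if the taller tube offcut is moved more than 15 mm (distance of tube_a from where it was at the start of the episode above 0.015 m).
It fails at once if the wider tube offcut is moved more than 15 mm (distance of tube_b from where it was at the start of the episode above 0.015 m).
It fails at once if the orange magnet is moved more than 15 mm (distance of magnet from where it was at the start of the episode above 0.015 m).
It also fails if it takes over 34 s, if anything falls off the work surface, if the arm or the gripper's body presses on something with over 40 N, if the wrist force passes 120 N, or if a joint passes its speed limit or range.

## Working session

There is one attempt and no reset: what is moved stays moved. The work goes in short steps, each a Python script; the robot and the scene stay as the last script left them, time stands still between calls to the robot, and variables do not carry over. Pictures are saved under pics/ and viewed, on a budget of 10 in all, crops included, one or two more only if the job needs it, and the job is handed in when it is done.

```bash
mkdir -p pics
cat > h.py <<'E'
import numpy as np, cv2
from bench import robot
from scipy.spatial.transform import Rotation as R
def snap(n,f):
    d=robot.get_image(n); cv2.imwrite(f'pics/{f}.png',d['img'])
    np.save(f'pics/{f}.npy',{k:d[k] for k in d if k!='img'},allow_pickle=True)
    return d
def cam(f): return np.load(f'pics/{f}.npy',allow_pickle=True).item()
def Rm(o):
    o=np.array(o,float)
    return o if o.shape==(3,3) else R.from_euler('xyz',o).as_matrix()
def ray(d,u,v,z):
    f=200/np.tan(np.radians(d['fovy'])/2)
    r=Rm(d['orientation'])@np.array([(u-d['cx'])/f,(v-d['cy'])/f,1]); e=np.array(d['eye'])
    return e+r*(z-e[2])/r[2]
def proj(d,p):
    f=200/np.tan(np.radians(d['fovy'])/2)
    c=Rm(d['orientation']).T@(np.array(p)-np.array(d['eye']))
    return c[:2]/c[2]*f+[d['cx'],d['cy']]
E
python3 - <<'E'
from h import *
ims=[]
for n in ("top","side"):
    d=snap(n,n+'0'); print(n,cam(n+'0')); ims.append(d['img'])
print(robot.current_t(),robot.current_eef_rot())
E
```

```text
top {'fovy': 51.743936597425126, 'cx': 318.094770130616, 'cy': 200.33772718278206, 'eye': array([ 479.91774423,    8.64051222, 1195.65456726]), 'orientation': array([-3.07281036,  0.01288519, -1.54952222])}
side {'fovy': 55.29578428398591, 'cx': 320.08386301602883, 'cy': 203.26926972274453, 'eye': array([ 282.19455289, -568.61090532,  692.00476631]), 'orientation': array([-2.33993791, -0.00389451, -0.43087981])}
0.1 [-3.13994205e+00 -3.50178546e-04  3.27837151e-01]
```

View pics/top0.png

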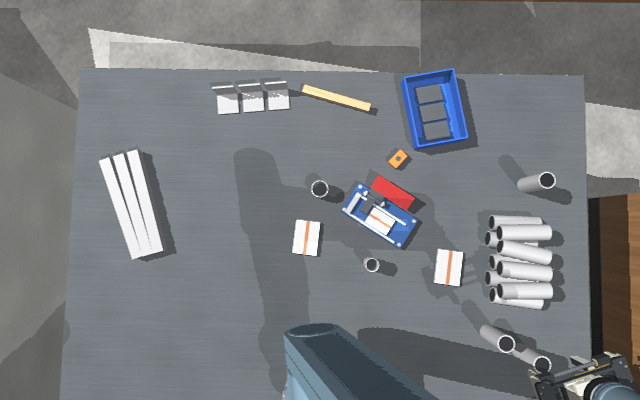

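View pics/side0.png

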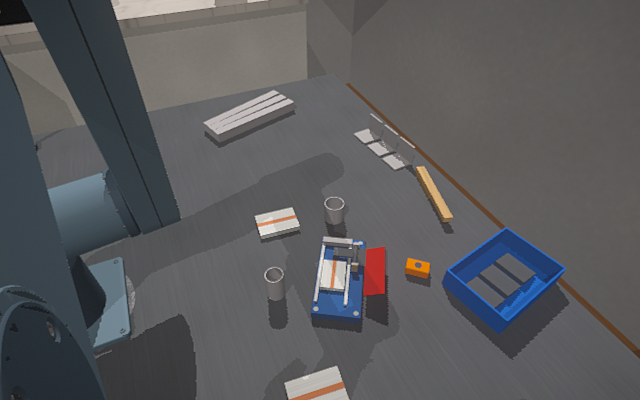

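The top view shows the fixture around (380,212): the stop is at its upper-left end near (355,200), the red paddle is at (393,193), and the magnet is at (398,159). The tubes are at (320,188) and (372,265). I'll enlarge both views to get the corners.

Run:
```python
from h import *
a=cv2.imread('pics/top0.png')[165:255,330:430]; b=cv2.imread('pics/side0.png')[225:330,300:400]
a=cv2.resize(a,None,fx=6,fy=6,interpolation=cv2.INTER_CUBIC); b=cv2.resize(b,None,fx=5.6,fy=5.6,interpolation=cv2.INTER_CUBIC)
cv2.imwrite('pics/a.png',a);cv2.imwrite('pics/b.png',b)
d=cam('top0')
for n,p,z in (("bedTL",(359,183),20),("bedR",(420,212),20),("bedBR",(404,249),20),("bedL",(341,211),20),("tubeA?",(320,188),65),("tube",(372,265),50),("mag",(398,158),22)): print(n,ray(d,*p,z).round(1))
```

```text
bedTL [612.7 -90.5  20. ]
bedR [ 533.3 -264.9   20. ]
bedBR [ 427.7 -220.3   20. ]
bedL [531.4 -40.4  20. ]
tubeA? [591.6  20.3  65. ]
tube [ 383.3 -127.    50. ]
mag [ 686.7 -200.9   22. ]
```

View pics/a.png

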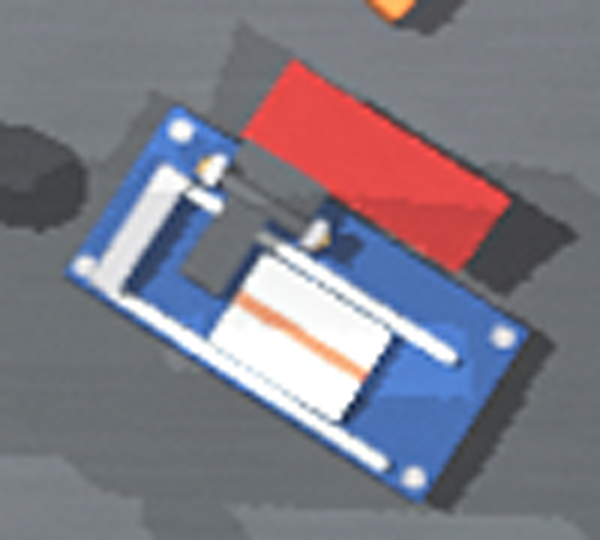

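View pics/b.png

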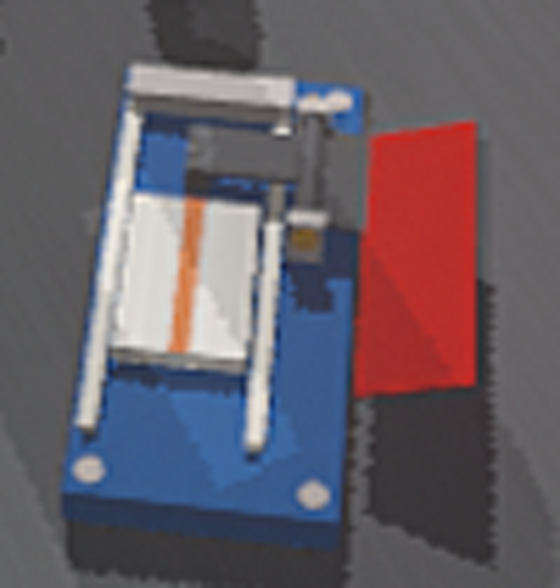

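The crops show all four bed corners and the coupon, with its trailing edge at (393,335)–(342,420) in crop a. I'll fit the fixture pose to both views.

```bash
cat > fit.py <<'E'
from h import *
from scipy.optimize import least_squares
T=cam('top0');S=cam('side0')
ta=lambda p:(np.array(p)+.5)/6-.5+[330,165]
sb=lambda p:(np.array(p)+.5)/5.6-.5+[300,225]
obs=[(T,ta(p),q) for p,q in [((175,103),(32,100,20)),((67,272),(-66,100,20)),((425,503),(-66,-100,20)),((530,325),(32,-100,20)),
  ((293,60),(72,65,47)),((512,202),(72,-55,47))]]+[(S,sb(p),q) for p,q in [((62,490),(-66,-100,20)),((342,520),(32,-100,20)),((368,90),(32,100,20))]]
def w(x,q):
    c,s=np.cos(x[2]),np.sin(x[2]); return np.array([x[0]+c*q[0]-s*q[1],x[1]+s*q[0]+c*q[1],q[2]])
def loc(x,p):
    c,s=np.cos(x[2]),np.sin(x[2]); d=np.array(p[:2])-x[:2]; return np.array([c*d[0]+s*d[1],-s*d[0]+c*d[1]])
E
python3 - <<'E'
from fit import *
f=lambda x:np.concatenate([proj(d,w(x,q))-p for d,p,q in obs])
r=least_squares(f,[520,-150,1.1],loss='soft_l1'); print(r.x.round(3)); print(f(r.x).reshape(-1,2).round(1))
np.save('fix.npy',r.x)
for z,d,c,ps in ((30,T,ta,[(393,335),(342,420),(262,255),(210,345)]),(30,S,sb,[(110,352),(248,362),(133,195),(262,208)])):
    for p in ps: print('coupon',loc(r.x,ray(d,*c(p),z)).round(1))
for n,p,z in (("tubeA?",(320,188),65),("tube",(372,265),65),("mag",(398,158),22)): print(n,loc(r.x,ray(T,*p,z)).round(1))
print(w(r.x,(20,-45,25)), 'yaw tool' )
E
```

```text
[ 538.393 -159.097  -31.97 ]
[[ 0.4 -0.7]
 [-0.1 -0.1]
 [-0.3 -0.2]
 [ 0.7  0.4]
 [-0.2  0.2]
 [-0.2 -0.2]
 [-0.1  0.1]
 [ 0.1  0.5]
 [-0.5 -1.1]]
coupon [ -8.5 -44.8]
coupon [-55.1 -46. ]
coupon [-10.1  26.9]
coupon [-59.1  24.7]
coupon [-55.4 -48.1]
coupon [ -5.4 -46.1]
coupon [-55.4  23.5]
coupon [-5.5 23.5]
tubeA? [-49.2 180.6]
tube [-148.6  -52.1]
mag [148.1  42.5]
[ 531.71119445 -207.88539793   25.        ] yaw tool
```

```bash
cat >> fit.py <<'E'
X=np.load('fix.npy') if __import__('os').path.exists('fix.npy') else None
if X is not None: X[2]=(X[2]+np.pi)%(2*np.pi)-np.pi
D=np.radians(15); L=89.
YAW=(X[2]+D+np.pi/2)
def tcp(fx,fy,z):   # coupon-finger centre in fixture -> TCP world
    return w(X,(fx+L/2*np.cos(D),fy+L/2*np.sin(D),z))
E
python3 - <<'E'
from fit import *
p=tcp(-36.5,-62,75); print(X,p)
best=[]
for yw in (YAW,YAW-np.pi):
    q=robot.inverse_kinematics(p,[np.pi,0,yw]); print(yw,q)
    if q is not None: best.append((np.abs(np.array(q)-robot.current_qpos()).max(),yw))
yw=min(best)[1]; np.save('yaw.npy',yw)
robot.move_ptp(p,[np.pi,0,yw]); robot.move_gripper((L-17.5)/93)
print(robot.current_t(),robot.current_tcp_pos(),robot.current_gripper_width(),yw)
a=snap('wrist','w1')['img']; b=snap('side','s1'); 
print(cam('w1'))
b=cv2.resize(b['img'][170:330,270:430],None,fx=3.5,fy=3.5,interpolation=cv2.INTER_CUBIC); cv2.imwrite('pics/s1c.png',b)
E
```

```text
[ 538.39330968 -159.09657404   -0.55433743] [ 517.33306165 -205.43222355   75.        ]
1.2782582830824476 [-0.57839656  0.40637277  1.7047742   0.          1.03044568 -0.28585851]
-1.8633343705073455 [-5.78396557e-01  4.06372771e-01  1.70477420e+00 -4.44089210e-16
  1.03044568e+00  2.85573414e+00]
2.45 [ 517.31087539 -205.44884225   75.00087166] 0.7704670549833565 1.2782582830824476
{'fovy': 64.83850611116827, 'cx': 309.8209065481785, 'cy': 194.47896998856032, 'eye': array([ 539.69824475, -134.01201524,  240.65401027]), 'orientation': array([ 2.86964079e+00, -1.73868379e-04, -2.92275093e-01])}
```

View pics/w1.png

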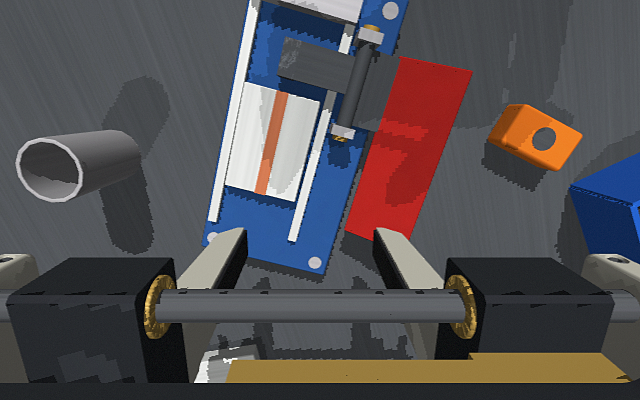

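View pics/s1c.png

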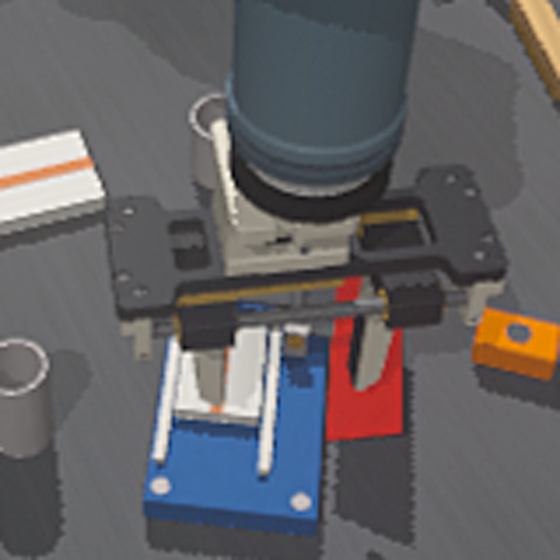

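The wrist view shows the coupon's trailing edge at (226,186)–(297,201) and the inner fingertip edges at (247,228) and (375,230). I'll check these against the model.

Run:
```python
from fit import *
W=cam('w1')
for n,p,z in (('coup-',(226,187),30),('coup+',(297,201),30),('coupL',(247,83),30),('coupR',(320,101),30),('rail-end',(213,222),25),('rail+end',(293,242),25),('screw-100?',(315,263),20),('paddle outer +y',(472,70),47),('padd outer -y',(410,247),47)):
    print(n,loc(X,ray(W,*p,z)).round(1))
print('tip px L/R model corners')
t=robot.current_tcp_pos(); Rt=Rm(robot.current_eef_rot())
for y in (-53.5,-35.75,35.75,53.5):
    for x in (-7.5,7.5): print(y,x,proj(W,t+Rt@[x,y,0]).round(), loc(X,(t+Rt@[x,y,0])).round(1))
```

```text
coup- [-54.1 -44.5]
coup+ [ -4.3 -41.6]
coupL [-54.1  25.7]
coupR [-6.7 27.1]
rail-end [-59.2 -74.4]
rail+end [  0.9 -74.7]
screw-100? [ 22.  -89.6]
paddle outer +y [72.8 65.8]
padd outer -y [ 76.2 -48. ]
tip px L/R model corners
-53.5 -7.5 [216. 255.] [-43.3 -71.6]
-53.5 7.5 [213. 231.] [-47.1 -57.1]
-35.75 -7.5 [246. 255.] [-26.1 -67. ]
-35.75 7.5 [245. 231.] [-30.  -52.5]
35.75 -7.5 [370. 255.] [ 43.  -48.4]
35.75 7.5 [372. 231.] [ 39.1 -34. ]
53.5 -7.5 [401. 255.] [ 60.1 -43.9]
53.5 7.5 [403. 231.] [ 56.2 -29.4]
```

The model matches the wrist view: rail ends are aligned and the fingertip corners are within about 3 px. I'll press down next and check the force.

Run:
```python
from fit import *
print(robot.current_contact_force().round(1))
robot.move_linear(tcp(-36.5,-62,50),speed=80)
s=robot.move_linear(tcp(-36.5,-62,24),speed=40,f_stop=30); robot.sleep(0.2)
print(s,robot.current_t(),robot.current_tcp_pos().round(1),robot.current_contact_force().round(1),robot.current_ft_torque().round(2))
a=snap('wrist','w2')
```

```text
[-0.1 -0.7 -0.2]
False 4.0083 [ 516.9 -205.1   24.9] [-5.7  3.4 13.1] [ 0.29  0.47 -0.  ]
```

View pics/w2.png

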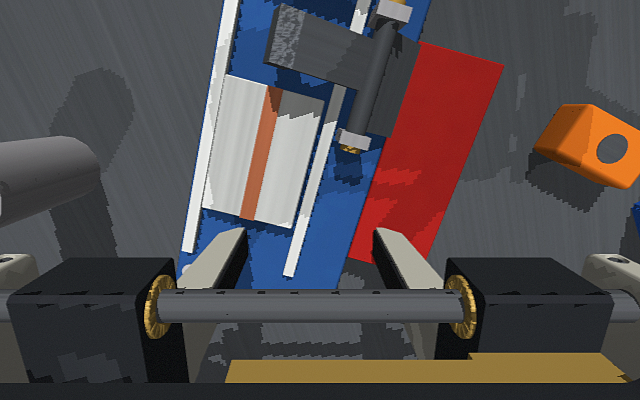

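The jaw is up, with the end face of its arm visible at (285,35), and there are 13 N on the paddle. The coupon's trailing edge at (205,208)–(292,228) is still untouched, so I'll push now.

Run:
```python
from fit import *
yax=w(X,(0,1,0))[:2]-X[:2]
def rep(s=None):
    p=robot.current_tcp_pos(); l=loc(X,p)-loc(X,tcp(0,0,0)); f=robot.current_contact_force()
    print(s,round(robot.current_t(),2),'finger',l.round(1),'z',round(p[2],1),'Fy',round(float(f[:2]@yax),1),'F',f.round(1))
for y in (-50,-30,-12):
    s=robot.move_linear(tcp(-36.5,y,24),speed=35,f_stop=22); rep(s)
    if s: break
else:
    s=robot.move_linear(tcp(-36.5,0,24),speed=20,f_stop=14); rep(s)
    robot.sleep(.15); rep()
snap('wrist','w3')
```

```text
False 4.55 finger [-34.4 -51.7] z 25.4 Fy -7.7 F [-4.  -6.6 10.9]
False 5.28 finger [-33.7 -31.9] z 25.5 Fy -6.3 F [-2.  -6.2  9.6]
False 5.94 finger [-33.8 -13.8] z 25.5 Fy -7.9 F [-3.6 -7.  10.4]
False 6.69 finger [-34.1  -4.7] z 25.4 Fy -18.5 F [ -9.9 -15.7  10.3]
None 6.84 finger [-34.1  -4.7] z 25.4 Fy -18.1 F [ -8.9 -15.8  10.6]
```

View pics/w3.png

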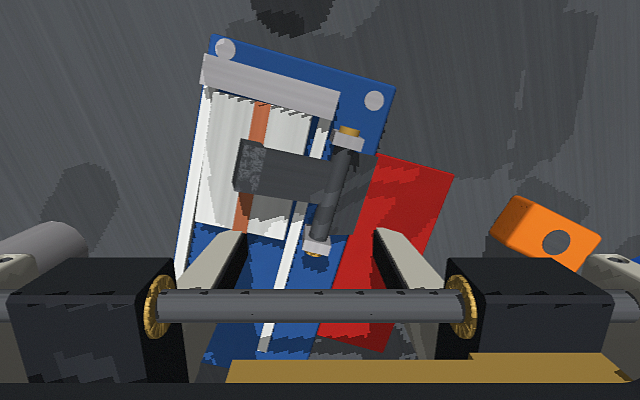

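The coupon's leading edge is against the stop: the finger sits at y=-4.7 against the predicted -4.5, with an 18 N push. I'll back off a little, then let the paddle up.

Run:
```python
from fit import *
robot.move_linear(tcp(-36.5,-13,24),speed=30)
print((loc(X,robot.current_tcp_pos())-loc(X,tcp(0,0,0))).round(1),robot.current_contact_force().round(1))
robot.move_linear(tcp(-36.5,-13,60),speed=40)
robot.move_linear(tcp(-36.5,-30,150),speed=150)
robot.sleep(.3); print(robot.current_t(),robot.current_contact_force().round(1))
snap('wrist','w4')
```

```text
[-34.3 -11.5] [ 2.7  4.6 10.3]
9.5833 [-0.3 -0.1 -0.3]
```

View pics/w4.png

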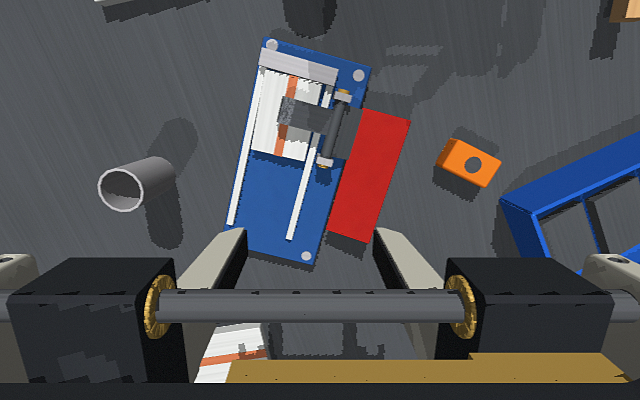

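The coupon sits against the stop under the jaw, and the tubes and magnet look undisturbed. I'll do a numeric check of its position before handing in.

Run:
```python
from fit import *
W=cam('w4')
for n,p,z in (('trail-',(251,150),30),('trail+',(307,162),30),('rail-',(229,223),25),('rail+',(289,240),25),('stop top front-',(258,70),32),('lead',(262,73),30),('paddle outer+',(410,121),33),('paddle outer-',(366,243),33),('mag',(470,160),22)): print(n,loc(X,ray(W,*p,z)).round(1))
p=robot.current_tcp_pos(); robot.move_linear(p+[0,0,60]); robot.sleep(.2)
d=snap('side','s4'); cv2.imwrite('pics/s4c.png',cv2.resize(d['img'][210:330,260:440],None,fx=4.4,fy=4.4,interpolation=cv2.INTER_CUBIC))
```

```text
trail- [-54.2   4. ]
trail+ [-2.6  6.5]
rail- [-60.7 -72.5]
rail+ [  0.4 -74.7]
stop top front- [-62.4  71.5]
lead [-59.   70.2]
paddle outer+ [74.8 65.2]
paddle outer- [ 73.  -54.8]
mag [144.6  46.6]
```

View pics/s4c.png

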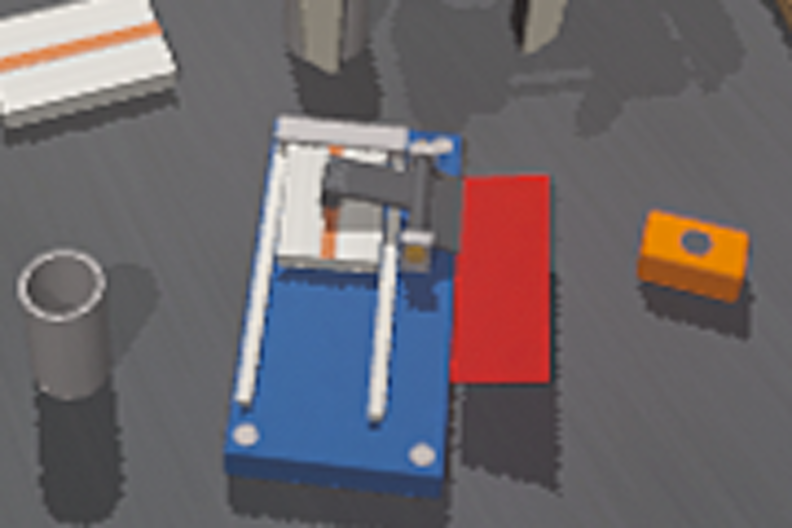

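The side view confirms it: the coupon is flat against the stop with its trailing edge at y≈5 (expected 5), the jaw rests on it, and the hand is clear.

```bash
python3 -c "
from bench import robot
print(robot.current_t(),robot.current_contact_force().round(1)); robot.hand_in()"
```

```text
10.425 [ 0.4 -0.6 -0. ]
the job is handed in; nothing more can be done
```

The coupon is home and clamped, and I handed the job in at 10.4 s of the 34 s allowed. The hand-in reports no verdict.

**What I did:** I turned the hand 15° so the paddle finger led. One fingertip held the paddle down at about 10–13 N. The other pushed the coupon along the channel until it met the stop at about 18 N. I backed off 7 mm with the paddle still held, let the paddle up slowly, and moved the hand clear.

**Last checks:**
- **Coupon position:** the trailing edge measured fixture y 4.0 and 6.5 mm at its two corners, against 5 mm when fully home. That puts the centre at about y=40.
- **Clip:** the pictures show the jaw resting on the coupon, which lies flat. I had no direct reading of the clip angle.
- **Hand:** it was clear of everything, with almost no force on the tool.
- **Left alone:** the magnet and the nearer tube looked undisturbed. The other tube was partly hidden by the hand in the last picture, but the hand stayed well away from it.

No check failed. My camera readings of the stop and the coupon's leading edge came out about 4 mm short of nominal. They were read from blurred edges, while the finger position agreed to 0.2 mm and the push force also showed it was home.

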